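# Drop the bench dog and slide the drawer front home

## Robot

A 7-joint arm with a two-finger parallel gripper is mounted at the origin on the work surface. World frame = base frame: x ahead of the robot, y to its left, z up, the work surface at z = 0. Lengths are in m, angles in rad, forces in N, time in s.
With the tool pointing down it reaches from about 0.425 to 0.925 m from the base axis. Payload 6.8 kg.
Tool frame: the origin (TCP) lies midway between the tips of the shut fingers; the grasp point (between the pads) lies 19 mm behind it (bot.hold_point_z is the distance from the TCP to the grasp point, in m); z points along the fingers, y is the line along which they close (so a half turn about z gives the same grasp; the last joint's range is limited). The gripper opens to 85 mm and grips with 20 to 120 N. Pads are 22 mm wide; open, the fingers measure 114 mm over their backs; the gripper's body (76 mm by 85 mm) begins 54 mm behind the grasp point. The pads swing forward as they close: fully open they stand 13 mm farther back than shut.
Start: joints at [-1.455, 0.477, 0.022, 1.555, -0.011, 1.109, -0.083], TCP at [0.15, 0.658, 0.209] pointing down, gripper open.
Joint ranges: [-2.96, 2.96], [-0.34, 2.1], [-1.41, 1.46], [0.24, 2.44], [-1.37, 4.51], [0.17, 1.92], [-2.96, 2.96]. Speed limits (rad/s): [2.39, 2.39, 3.14, 3.14, 3.14, 3.14, 3.14].

## Interface

Orientations are given as a unit quaternion [w, x, y, z].
In Python, from station import bot gives the robot as it stands. The module is installed in compiled form; this text tells all that it offers.
- The arm moves only by the tool step_arm, never from a script. Its argument "increments" is a list that holds one entry, the list of rows, each a list of 7 numbers: the opening, from -1 (shut) to 1 (fully open), then the shift along the tool's x, y, z in mm, then the turn, a rotation vector about the tool's x, y, z in degrees. In form: [[[grip, x, y, z, ax, ay, az], ...]]. A call has 1 to 10 rows; each row is the pose to reach, as a shift and turn from the pose commanded when the call began, along the tool's axes at that moment; what a row does not reach only later rows make up. A row lasts 1/12 s, in which the tool goes at most 41.7 mm and 7.16 degrees, less where a joint would pass 70% of its speed; a pose out of reach is approached as far as the arm can. A call with a gripper value outside its range is refused whole. The fingers move at their own pace and stop on an object; "force" is the grip in N (left out, the last holds). Time passes only in rows, so rows that repeat a pose let the fingers close. It gives the time, the measured TCP pose, the force, the opening and the grip force at its end, in the units of the state.
- bot.get_obs(): the state, without advancing time (a new reading comes with each control period).
- bot.read_camera(name): name is "scene" or "top" or "wrist"; returns a dict with "image" (384x512x3 uint8, red, green, blue), "camera_matrix" (3x3 intrinsics, pixels), "R" (3x3) and "t" (3): a world point X has camera coordinates R X + t. Camera axes: x right, y down, z forward; pixel columns grow to the right and rows downward; lengths in m; the calibration is good to about 2 mm. A picture is of the moment at which its call begins. There is no depth.
- bot.hand_in(): hands the job in; it is judged then, once.
The state is a dict: "t": time; "q": joint angles; "joint_vel": joint speeds; "joint_torque": joint torques, N m; "eef_pos": TCP position; "tool_rot": TCP orientation; "contact_force": force on the tool from outside, world axes, zero at the start; "torque": the same for the moment, N m; "gripper_width": opening from 0.0 (shut) to 1.0 (fully open); "grasp_force": force on a finger pad.
Only numpy, scipy, OpenCV 4.12 (cv2) and the standard library are available. Lean on these libraries where they do the work, as an engineer would, in place of code of your own. Each camera call takes 0.05 s, during which the arm holds its last target. There are 200 camera calls.

## Task

Press down the one blue bench dog that stands between the white drawer front and the two stop dogs, until it is flush with the board's top. Then push the drawer front gently across it with the fingertips, without lifting or gripping it, until its far edge rests squarely against both stop dogs, and withdraw. Leave the other standing dogs up and do not disturb the glue bottle, tape measure and sanding block; nothing is to be pushed hard.

Things in the scene. Friction and masses are not known exactly. Their poses are not given: they have to be found in the camera images.
- board: Work-holding board fixed on the bench: brown top 440 mm (x) by 760 mm (y) on pale battens, with dark 20 mm dog holes every 96 mm (flat discs, nothing falls in). Origin: centre of its underside, on the bench; its flat top is 64 mm above. Its x points away from the robot, the way to push; y points left. Turned up to 0.2 rad.
- panel: The drawer front: loose white painted board, 120 mm (its x) by 280 mm (its y) by 18 mm thick, about 0.45 kg, lying flat on the robot's side of the dog to be dropped, turned up to 0.12 rad from the board's axes. Origin: centre of its underside. Two small dark holes in its face. A push of a few newtons slides it.
- panel_back_left (a point): Left end (+y) of the drawer front's far long edge, at half its thickness: at (60, 140, 9) mm in the drawer front's frame. Home, it is 134 mm from the board's origin along the board's x.
- panel_back_right (a point): Right end (-y) of the drawer front's far long edge, at half its thickness: at (60, -140, 9) mm in the drawer front's frame. Home, it is 134 mm from the board's origin along the board's x.
- dog (a joint): The dog to be dropped. Round blue metal pin, 20 mm in diameter, dark ring round it. 0: stands 25 mm above the board; 0.025: flush; stops at 0.026. A friction ring holds it where it is left (no spring); about 5 N straight down slides it. In one of three holes at x = 48, y = -144, -48 or 48 mm of the board; the other two hold dogs already dropped (flush blue discs).
- dog_top (a point): Centre of the flat top of the dog to be dropped.
- stop_left (a joint): Left-hand stop dog, at x = 144, y = 48 mm of the board; the drawer front's far edge must rest against it. Same dog, same movement: 0 is standing 25 mm high, 0.025 flush. It starts at 0 and must be left so.
- stop_left_top (a point): Centre of the flat top of that dog.
- stop_right (a joint): Right-hand stop dog, at x = 144, y = -144 mm of the board; the drawer front's far edge must rest against it. Same dog, same movement: 0 is standing 25 mm high, 0.025 flush. It starts at 0 and must be left so.
- stop_right_top (a point): Centre of the flat top of that dog.
- side_dog (a joint): A dog to the left of the drawer front, at x = -48, y = 144 mm of the board; it is to stay up. Same dog, same movement: 0 is standing 25 mm high, 0.025 flush. It starts at 0 and must be left so.
- side_dog_top (a point): Centre of the flat top of that dog.
- glue: Bystander: a standing yellow glue bottle with a red cap, 48 mm in diameter, 125 mm high, near the board's left or right end. Origin: centre of its underside.
- tape: Bystander: a yellow and black tape measure lying flat, 75 by 72 by 35 mm, near the board's left or right end. Origin: centre of its underside.
- cork: Bystander: a cork sanding block, 110 by 60 by 32 mm, near the board's left or right end. Origin: centre of its underside.

How it is judged:
On the way, in this order (a step that is already met when the one before it is completed fails the run):
1. the dog in the way is pressed down flush (within 2 mm) (value of joint dog above 0.023 m), for 0.2 s.
2. the drawer front's far edge rests against both stop dogs (x of each of panel_back_left, panel_back_right in the frame of board above 0.129 m and y of panel in the frame of board between -0.088 and -0.008 m and z of panel in the frame of board below 0.067 m and angle between panel's own z axis and vertical below 0.03 rad), for 0.2 s.
At the end, for the whole second after the job is handed in: Dog flush within 2 mm; drawer front flat and still, both ends of its far edge within 5 mm of the line of the stop dogs, within 40 mm of centred between them; other dogs within 3 mm and bystanders within 15 mm of where they were (all of step 2 and value of joint dog above 0.023 m and value of joint each of stop_left, stop_right, side_dog below 0.003 m and distance of each of glue, tape, cork from where it was at the start of the episode below 0.015 m and linear speed of panel below 0.01 m/s); the robot touches nothing.
It fails at once if the drawer front is lifted (over 10 mm) or tipped (z of panel in the frame of board above 0.074 m or angle between panel's own z axis and vertical above 0.15 rad).
It fails at once if another standing dog is pressed down by more than 3 mm (value of joint any of stop_left, stop_right, side_dog above 0.003 m).
It fails at once if the glue bottle, tape measure or sanding block is moved by more than 15 mm (distance of any of glue, tape, cork from where it was at the start of the episode above 0.015 m).
It fails at once if the drawer front is rammed (over 40 N from the fingers) (contact force between the fingers and panel above 40 N).
It fails at once if the fingers are driven hard into the board (over 60 N) (contact force between the fingers and board above 60 N).
It also fails if it takes over 48 s, if anything falls off the work surface, if the arm or the gripper's body presses on something with over 40 N, if the wrist force passes 120 N, or if a joint passes its speed limit or range.

## Working session

There is one attempt and no reset: what is moved stays moved. The work goes in short steps, Python scripts to look and compute and a tool call to move; the robot and the scene stay as the last step left them, time stands still between calls to the robot, and variables do not carry over. Pictures are saved under pics/ and viewed, at most 10 in all, crops included, and the job is handed in when it is done.

Besides the shell and the picture viewer there is one more tool, called after "Request:" as a command line: name --argument value ..., lists and objects as JSON in quotes. step_arm: Moves the arm, as the interface text tells. Its arguments: {"type":"object","properties":{"increments":{"type":"array"},"force":{"type":"number"}},"required":["increments"]}

```bash
mkdir -p pics; python3 - <<'E'
from station import bot
import cv2,numpy as np,pickle
o=bot.get_obs(); print({k:np.round(v,3).tolist() for k,v in o.items()})
d={n:bot.read_camera(n) for n in("scene","top")}
pickle.dump(d,open('c0.pkl','wb'))
for n in d: print(n,d[n]['camera_matrix'].tolist(),np.round(-d[n]['R'].T@d[n]['t'],3))
im=np.vstack([d['top']['image'],]);cv2.imwrite('pics/top0.png',im[:,:,::-1]);cv2.imwrite('pics/scene0.png',d['scene']['image'][:,:,::-1])
E
```

```text
{'t': 0.0, 'q': [-1.455, 0.478, 0.022, 1.556, -0.012, 1.109, -0.083], 'joint_vel': [0.001, 0.002, -0.0, -0.0, 0.0, 0.001, -0.001], 'joint_torque': [-0.0, -59.644, 1.608, -28.121, 0.012, 0.009, -0.0], 'eef_pos': [0.15, 0.658, 0.208], 'tool_rot': [-0.0, 0.112, 0.994, -0.001], 'contact_force': [0.049, 0.036, 0.411], 'torque': [0.028, -0.028, 0.015], 'grasp_force': 0.0, 'gripper_width': 0.998}
scene [[415.0175134534293, 0.0, 260.2749715960779], [0.0, 415.0175134534293, 189.01012349342207], [0.0, 0.0, 1.0]] [ 1.42  -0.179  0.646]
top [[450.69688249464065, 0.0, 263.671557570212], [0.0, 450.69688249464065, 191.03081259204882], [0.0, 0.0, 1.0]] [0.41  0.025 1.259]
```

View pics/top0.png

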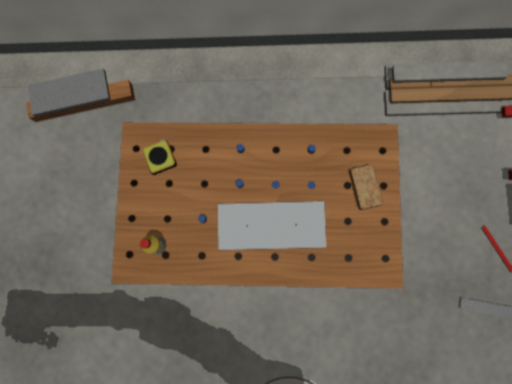

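View pics/scene0.png

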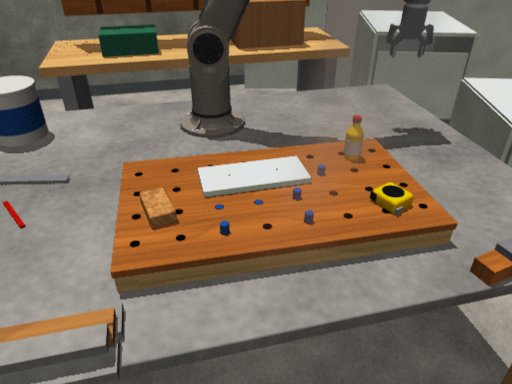

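The top view shows the stop dogs at (240,149) and (311,149) and the side dog at (202,218). In the dog row there are three blue dogs at (239,184), (275,184) and (311,184). The scene view shows the one at (297,193), which is board y=48, standing, with the other two flush. The panel is centred near (271,225) in the top view.

```bash
cat > h.py <<'E'
import numpy as np,cv2
def ray(c,uv,z):
    uv=np.atleast_2d(uv).astype(float);K=c['camera_matrix'];C=-c['R'].T@c['t']
    d=(np.c_[uv,np.ones(len(uv))]@np.linalg.inv(K).T)@c['R']
    return C+d*((z-C[2])/d[:,2])[:,None]
def proj(c,X):
    p=np.atleast_2d(X)@c['R'].T+c['t'];p=p@c['camera_matrix'].T;return p[:,:2]/p[:,2:]
def tri(c1,u1,c2,u2):
    P=[c['camera_matrix']@np.c_[c['R'],c['t']] for c in(c1,c2)]
    X=cv2.triangulatePoints(P[0],P[1],np.array(u1,float),np.array(u2,float)).ravel();return X[:3]/X[3]
def blobs(m,lo,hi):
    n,l,s,c=cv2.connectedComponentsWithStats(m.astype(np.uint8));return [(c[i],s[i]) for i in range(1,n) if lo<=s[i,4]<=hi]
def panel(c,z=.082):
    hsv=cv2.cvtColor(c['image'],cv2.COLOR_RGB2HSV);g=c['image']
    m=((g.min(2)>125)&(hsv[...,1]<60)).astype(np.uint8)
    m=cv2.morphologyEx(m,cv2.MORPH_OPEN,np.ones((5,5)))
    return m
E
python3 - <<'E'
import pickle;from h import *
d=pickle.load(open('c0.pkl','rb'));T,S=d['top'],d['scene']
h=cv2.cvtColor(T['image'],cv2.COLOR_RGB2HSV)
dark=(h[...,2]<50);dark[:125]=0;dark[285:]=0;dark[:,:110]=0;dark[:,405:]=0
hb=[(c,s) for c,s in blobs(dark,20,90) if max(s[2],s[3])<12]
P=np.array([c for c,s in hb]);W=ray(T,P,.064)[:,:2]
# initial grid: hole (135,149)->(144,336), (382,151)->(144,-336)
a,b=ray(T,[[135.5,148.5],[382.5,151]],.064)[:,:2]
ang=np.arctan2(*(a-b))*-1;R=lambda t:np.array([[np.cos(t),-np.sin(t)],[np.sin(t),np.cos(t)]])
o=(a+b)/2-R(ang)@[.144,0]
for _ in range(3):
    B=(W-o)@R(ang);G=np.round((B-.048)/.096)*.096+.048
    ok=np.linalg.norm(B-G,axis=1)<.012
    M,_i=cv2.estimateAffinePartial2D(G[ok],W[ok]);ang=np.arctan2(M[1,0],M[0,0]);o=M[:,2]
print('n',ok.sum(),len(ok),'scale',np.hypot(M[0,0],M[1,0]),'ang',ang,'o',o,'res',np.abs((W-o)@R(ang)-G)[ok].max(0))
bl={}
for n,c in d.items():
    hh=cv2.cvtColor(c['image'],cv2.COLOR_RGB2HSV);m=(abs(hh[...,0].astype(int)-112)<14)&(hh[...,1]>110)&(hh[...,2]>50)
    if n=='top': m[:125]=0
    bl[n]=[(np.round(x,1).tolist(),s.tolist()) for x,s in blobs(m,6,400)];print(n,bl[n])
for nm,p in dict(sl=(.144,.048),sr=(.144,-.144),side=(-.048,.144),d1=(.048,.048),d2=(.048,-.048),d3=(.048,-.144)).items():
    w=R(ang)@p+o;print(nm,w.round(4),'top z89/z64',proj(T,[[*w,.089],[*w,.064]]).round(1).tolist(),'scene',proj(S,[[*w,.089],[*w,.064]]).round(1).tolist())
m=panel(T)
for c,s in blobs(m,2000,20000):print(c,s)
m[:190]=0;m[260:]=0;m[:,:205]=0;m[:,340:]=0
cn=max(cv2.findContours(m,0,cv2.CHAIN_APPROX_NONE)[0],key=cv2.contourArea)[:,0]
w=ray(T,cn,.082)[:,:2].astype(np.float32);r=cv2.minAreaRect(w);bx=cv2.boxPoints(r);print(r,'world',bx,'board',(bx-o)@R(ang))
# scene corners of panel
sm=panel(S);sm[:150]=0;sm[205:]=0;sm[:,:180]=0;sm[:,325:]=0
cs=max(cv2.findContours(sm,0,2)[0],key=cv2.contourArea);print('scene box',cv2.approxPolyDP(cs,5,True)[:,0].tolist(),'pred',proj(S,np.c_[bx,np.full(4,.082)]).round(1).tolist())
np.save('board.npy',[*o,ang])
E
```

```text
n 18 18 scale 1.0009787802510572 ang -0.0349732424667101 o [0.57637915 0.07167527] res [0.00074895 0.0005746 ]
scene [([296.5, 189.5], [294, 188, 6, 4, 20]), ([258.1, 201.6], [255, 200, 7, 4, 25]), ([218.9, 206.3], [216, 205, 7, 4, 25]), ([308.5, 212.5], [306, 211, 6, 4, 20]), ([224.0, 226.8], [220, 221, 9, 13, 88])]
top [([239.9, 148.0], [237, 145, 6, 7, 32]), ([311.3, 148.5], [309, 146, 6, 6, 32]), ([239.2, 182.8], [236, 180, 7, 7, 32]), ([275.3, 184.1], [273, 182, 6, 6, 25]), ([311.0, 184.5], [309, 182, 5, 6, 26]), ([202.0, 218.2], [199, 215, 7, 7, 37])]
sl [0.722  0.1146] top z89/z64 [[239.7, 146.8], [240.4, 149.2]] scene [[308.9, 212.3], [308.1, 221.1]]
sr [ 0.7153 -0.0773] top z89/z64 [[311.6, 147.4], [310.9, 149.8]] scene [[224.0, 223.0], [224.5, 232.0]]
side [0.5334 0.2173] top z89/z64 [[201.3, 217.9], [202.8, 218.8]] scene [[321.2, 165.7], [320.4, 173.7]]
d1 [0.626 0.118] top z89/z64 [[238.8, 182.1], [239.6, 183.8]] scene [[296.8, 189.2], [296.2, 197.6]]
d2 [0.6227 0.022 ] top z89/z64 [[275.2, 182.5], [275.2, 184.2]] scene [[258.2, 193.6], [258.2, 202.2]]
d3 [ 0.6193 -0.0739] top z89/z64 [[311.7, 182.9], [311.0, 184.5]] scene [[218.3, 198.2], [218.8, 206.9]]
[271.16764337 225.19317706] [ 218  202  108   47 4778]
((0.5113902688026428, 0.03551734238862991), (0.11720062792301178, 0.2781078517436981), 0.14656098186969757) world [[ 0.45243442  0.17442091]
 [ 0.45314586 -0.10368602]
 [ 0.5703461  -0.10338622]
 [ 0.5696347   0.1747207 ]] board [[-1.27461554e-01  9.83489481e-02]
 [-1.17026229e-01 -1.79563041e-01]
 [ 9.18750631e-05 -1.75165390e-01]
 [-1.03434493e-02  1.02746599e-01]]
scene box [[308, 173], [296, 156], [198, 168], [203, 191]] pred [[296.2, 155.5], [197.2, 167.4], [203.2, 191.1], [310.6, 176.9]]
```

Both views agree: the board pitch scale is 1.001 and the dog tops sit at z≈0.089. The dog is at (0.626, 0.118), and the panel's size and flatness check out. Next I raise the hand, shut the fingers and travel over the dog.

Request:
step_arm --increments '[[[-1,0,0,-40,0,0,0],[-1,0,0,-80,0,0,0],[-1,-30,-20,-80,0,0,-5],[-1,-60,-43,-80,0,0,-10.8],[-1,-90,-65,-80,0,0,-10.8],[-1,-120,-86,-80,0,0,-10.8],[-1,-150,-108,-80,0,0,-10.8],[-1,-180,-130,-80,0,0,-10.8],[-1,-210,-151,-80,0,0,-10.8],[-1,-240,-173,-80,0,0,-10.8]]]'

```text
t: 0.93
eef_pos: [0.3462, 0.4345, 0.2883]
tool_rot: [-0.0, 0.018, 1.0, -0.0]
contact_force: [1.0, 0.4, -0.2]
gripper_width: -0.002
grasp_force: 0.0
```

```bash
cat > go.py <<'E'
import sys,numpy as np
from station import bot
from scipy.spatial.transform import Rotation as Ro
# args: board x, board y, world z (m): prints tool increment mm, and turn deg to square tool y with board y
ox,oy,a=np.load('board.npy');o=bot.get_obs()
R=Ro.from_quat(np.roll(o['tool_rot'],-1)).as_matrix()
Rb=np.array([[np.cos(a),-np.sin(a)],[np.sin(a),np.cos(a)]])
p=np.array(o['eef_pos']);pb=Rb.T@(p[:2]-[ox,oy])
print('t',o['t'],'board xy',pb.round(4),'z',p[2].round(4),'F',np.round(o['contact_force'],1),'w',o['gripper_width'])
if len(sys.argv)>3:
    x,y,z=map(float,sys.argv[1:4]);w=np.r_[Rb@[x,y]+[ox,oy],z]
    D=np.c_[[-Rb[0,0],-Rb[1,0],0],[Rb[0,1],Rb[1,1],0],[0,0,-1]]
    print('inc',(R.T@(w-p)*1e3).round(1),'turn',np.degrees(Ro.from_matrix(R.T@D).as_rotvec()).round(2),'world',w.round(3))
E
python3 go.py .048 .048 .12
```

```text
t 0.9333 board xy [-0.2427  0.3545] z 0.2883 F [ 1.   0.4 -0.2] w -0.001800328379580819
inc [-290.8 -306.4  168.3] turn [-0.02 -0.02 -0.02] world [0.626 0.118 0.12 ]
```

Request:
step_arm --increments '[[[-1,-29,-31,0,0,0,0],[-1,-58,-61,0,0,0,0],[-1,-87,-92,0,0,0,0],[-1,-116,-122,0,0,0,0],[-1,-145,-153,0,0,0,0],[-1,-174,-184,0,0,0,0],[-1,-203,-214,30,0,0,0],[-1,-232,-245,60,0,0,0],[-1,-261,-276,90,0,0,0],[-1,-291,-307,110,0,0,0]]]'

```text
t: 1.77
eef_pos: [0.6029, 0.1433, 0.1955]
tool_rot: [-0.001, 0.017, 1.0, -0.0]
contact_force: [-0.2, 1.5, -0.4]
gripper_width: -0.005
grasp_force: 0.0
```

Request:
step_arm --increments '[[[-1,0,0,25,0,0,0],[-1,0,0,50,0,0,0],[-1,0,0,60,0,0,0],[-1,0,0,60,0,0,0],[-1,0,0,60,0,0,0]]]'

```text
t: 2.18
eef_pos: [0.6027, 0.1448, 0.1375]
tool_rot: [-0.0, 0.017, 1.0, -0.0]
contact_force: [0.9, 0.0, 0.6]
gripper_width: -0.003
grasp_force: 0.0
```

```bash
python3 go.py .048 .048 .0645; python3 - <<'E'
from station import bot;import cv2,numpy as np
v=bot.read_camera('wrist')['image'];s=bot.read_camera('scene')['image'];cv2.imwrite('pics/w1.png',np.hstack([v,s])[:,:,::-1][:, :].copy() if 0 else cv2.resize(np.hstack([v,s])[:,:,::-1],(800,300)))
E
```

```text
t 2.1833 board xy [0.0238 0.074 ] z 0.1375 F [0.9 0.  0.6] w -0.002636502112101313
inc [-24.3 -26.1  73. ] turn [-0.01 -0.04  0.03] world [0.626 0.118 0.064]
```

View pics/w1.png

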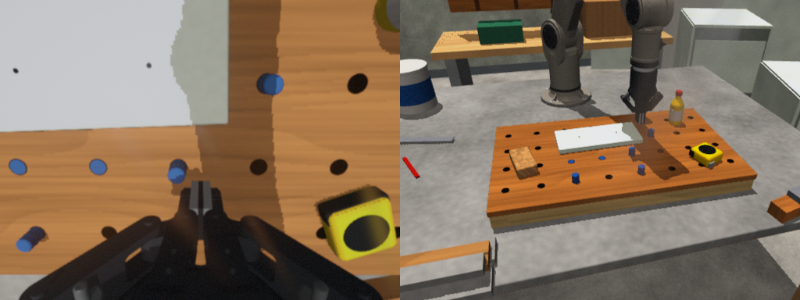

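The wrist view shows the dog beside the shut fingertips, at about (177,172) in the composite, and the tape measure well clear of the hand. Centre on the dog, then descend gently.

Request:
step_arm --increments '[[[-1,-12,-13,10,0,0,0],[-1,-24,-26,20,0,0,0],[-1,-24,-26,30,0,0,0],[-1,-24,-26,40,0,0,0],[-1,-24,-26,40,0,0,0]]]'

```text
t: 2.7
eef_pos: [0.6247, 0.1184, 0.0961]
tool_rot: [-0.001, 0.017, 1.0, 0.0]
contact_force: [0.5, 0.3, -0.2]
gripper_width: 0.002
grasp_force: 0.0
```

```bash
python3 go.py .048 .048 .0645; python3 - <<'E'
from station import bot;import pickle
from h import *
import numpy as np
c=bot.read_camera('wrist');print(proj(c,[[.626,.118,.089],[.626,.118,.064]]));cv2.imwrite('pics/w2.png',c['image'][:,:,::-1])
E
```

```text
t 2.7 board xy [0.0467 0.0484] z 0.0961 F [ 0.5  0.3 -0.2] w 0.0021584949762393705
inc [-1.4 -0.4 31.6] turn [ 0.01 -0.13  0.03] world [0.626 0.118 0.064]
[[254.90870905 223.44045535]
 [255.07298185 209.07745714]]
```

View pics/w2.png

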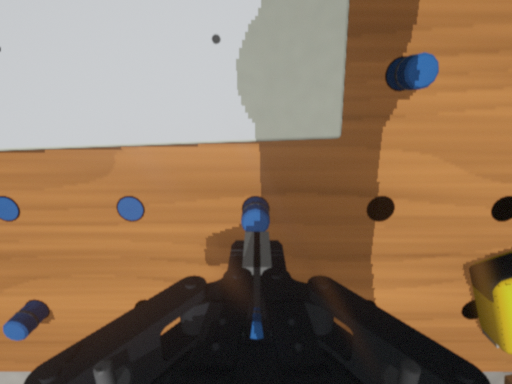

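The dog at (255,215) sits directly under the fingertips, matching the prediction of (255,223). Press down slowly.

Request:
step_arm --increments '[[[-1,-1,0,4,0,0,0],[-1,-1,0,8,0,0,0],[-1,-1,0,11,0,0,0],[-1,-1,0,14,0,0,0],[-1,-1,0,17,0,0,0],[-1,-1,0,20,0,0,0],[-1,-1,0,23,0,0,0],[-1,-1,0,26,0,0,0],[-1,-1,0,28,0,0,0],[-1,-1,0,28,0,0,0]]]'

```text
t: 3.58
eef_pos: [0.6267, 0.1173, 0.0688]
tool_rot: [-0.0, 0.018, 1.0, -0.0]
contact_force: [-0.1, 0.3, -0.0]
gripper_width: -0.001
grasp_force: 0.0
```

```bash
python3 go.py .048 .048 .064
```

```text
t 3.5833 board xy [0.0487 0.0474] z 0.0688 F [-0.1  0.3 -0. ] w -0.0008814123629892669
inc [0.7 0.6 4.8] turn [-0.02 -0.05 -0.03] world [0.626 0.118 0.064]
```

Request:
step_arm --increments '[[[-1,0,0,1.5,0,0,0],[-1,0,0,3,0,0,0]]]'

```text
t: 3.75
eef_pos: [0.6272, 0.1175, 0.0664]
tool_rot: [0.0, 0.018, 1.0, 0.0]
contact_force: [0.2, -0.3, 3.4]
gripper_width: -0.006
grasp_force: 2.2
```

Request:
step_arm --increments '[[[-1,0,0,0.7,0,0,0],[-1,0,0,1.4,0,0,0]]]'

```text
t: 3.92
eef_pos: [0.6273, 0.1175, 0.0654]
tool_rot: [0.0, 0.018, 1.0, 0.0]
contact_force: [-0.7, -1.1, 4.2]
gripper_width: -0.002
grasp_force: 1.9
```

Request:
step_arm --increments '[[[-1,0,0,0.6,0,0,0],[-1,0,0,1,0,0,0],[-1,0,0,1,0,0,0]]]'

```text
t: 4.17
eef_pos: [0.6272, 0.1175, 0.0641]
tool_rot: [0.0, 0.018, 1.0, 0.0]
contact_force: [0.3, -0.1, 3.5]
gripper_width: 0.003
grasp_force: 1.9
```

Request:
step_arm --increments '[[[-1,0,0,0.6,0,0,0],[-1,0,0,0.6,0,0,0]]]'

```text
t: 4.33
eef_pos: [0.6273, 0.1175, 0.0634]
tool_rot: [0.0, 0.018, 1.0, 0.0]
contact_force: [-0.4, -0.0, 3.6]
gripper_width: 0.004
grasp_force: 1.8
```

Request:
step_arm --increments '[[[-1,0,0,0.6,0,0,0],[-1,0,0,0.6,0,0,0]]]'

```text
t: 4.5
eef_pos: [0.6272, 0.1175, 0.0627]
tool_rot: [0.0, 0.018, 1.0, 0.0]
contact_force: [0.1, 0.2, 3.1]
gripper_width: 0.001
grasp_force: 1.7
```

Request:
step_arm --increments '[[[-1,0,0,0.5,0,0,0],[-1,0,0,0.5,0,0,0],[-1,0,0,0.5,0,0,0]]]'

```text
t: 4.75
eef_pos: [0.6272, 0.1175, 0.0622]
tool_rot: [0.0, 0.018, 1.0, 0.0]
contact_force: [0.5, 0.5, 3.2]
gripper_width: 0.002
grasp_force: 1.5
```

```bash
python3 go.py
```

```text
t 4.75 board xy [0.0492 0.0476] z 0.0622 F [0.5 0.5 3.2] w 0.0021862467257783764
```

Request:
step_arm --increments '[[[-1,0,0,0.6,0,0,0],[-1,0,0,0.6,0,0,0]]]'

```text
t: 4.92
eef_pos: [0.6272, 0.1175, 0.0617]
tool_rot: [0.0, 0.018, 1.0, 0.0]
contact_force: [1.0, -0.5, 3.7]
gripper_width: 0.005
grasp_force: 1.5
```

Request:
step_arm --increments '[[[-1,0,0,0.6,0,0,0],[-1,0,0,0.6,0,0,0]]]'

```text
t: 5.08
eef_pos: [0.6272, 0.1175, 0.061]
tool_rot: [0.0, 0.018, 1.0, 0.0]
contact_force: [0.8, 0.1, 3.3]
gripper_width: -0.003
grasp_force: 1.5
```

```bash
python3 go.py; python3 - <<'E'
from station import bot;import cv2,numpy as np
v=bot.read_camera('wrist')['image'];s=bot.read_camera('scene')['image'];a=cv2.resize(v[150:300,180:330],(400,400));b=cv2.resize(s[160:235,260:335],(400,400));cv2.imwrite('pics/w3.png',np.hstack([a,b])[:,:,::-1])
E
```

```text
t 5.0833 board xy [0.0492 0.0475] z 0.061 F [0.8 0.1 3.3] w -0.0031664203117037224
```

View pics/w3.png

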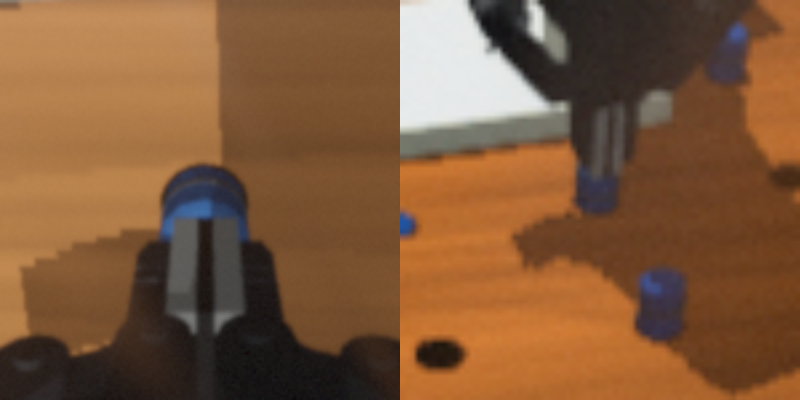

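The crops show the fingertips resting on the dog, which still stands well proud. Contact began at a reported z of about 0.067, so the true tips are roughly 20 mm above the reported TCP. I keep pressing and stop on force.

Request:
step_arm --increments '[[[-1,0,0,1.5,0,0,0],[-1,0,0,3,0,0,0],[-1,0,0,4.5,0,0,0],[-1,0,0,6,0,0,0],[-1,0,0,7.5,0,0,0],[-1,0,0,9,0,0,0],[-1,0,0,10.5,0,0,0],[-1,0,0,12,0,0,0],[-1,0,0,12,0,0,0]]]'

```text
t: 5.93
eef_pos: [0.627, 0.1174, 0.0487]
tool_rot: [-0.0, 0.018, 1.0, -0.0]
contact_force: [1.5, 0.1, 2.4]
gripper_width: 0.0
grasp_force: 1.0
```

Request:
step_arm --increments '[[[-1,0,0,1,0,0,0],[-1,0,0,2,0,0,0],[-1,0,0,2,0,0,0]]]'

```text
t: 6.18
eef_pos: [0.627, 0.1175, 0.0468]
tool_rot: [-0.0, 0.018, 1.0, 0.0]
contact_force: [1.7, 0.1, 2.6]
gripper_width: 0.001
grasp_force: 1.1
```

```bash
python3 go.py; python3 - <<'E'
from station import bot;import cv2,numpy as np
print(bot.hold_point_z)
v=bot.read_camera('wrist')['image'];s=bot.read_camera('scene')['image'];a=cv2.resize(v[150:300,180:330],(400,400));b=cv2.resize(s[160:235,260:335],(400,400));cv2.imwrite('pics/w4.png',np.hstack([a,b])[:,:,::-1])
E
```

```text
t 6.1833 board xy [0.049  0.0476] z 0.0468 F [1.7 0.1 2.6] w 0.0006991433705781675
0.0187
```

View pics/w4.png

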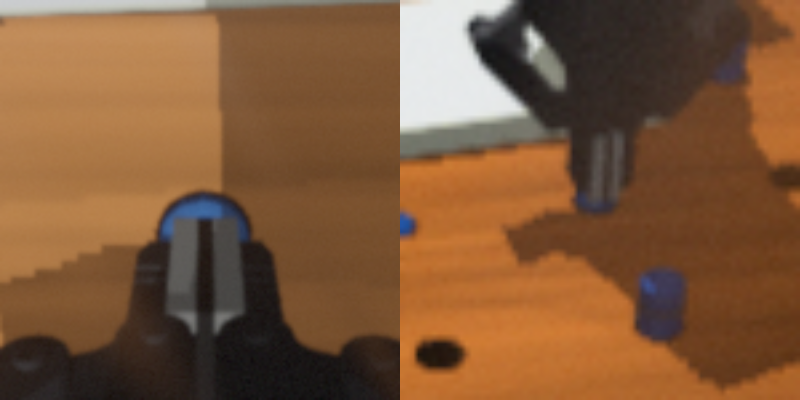

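Only a few millimetres of the dog now show. I press on until the force jumps.

Request:
step_arm --increments '[[[-1,0,0,1,0,0,0],[-1,0,0,2,0,0,0],[-1,0,0,2,0,0,0]]]'

```text
t: 6.53
eef_pos: [0.6269, 0.1175, 0.0449]
tool_rot: [-0.0, 0.018, 1.0, 0.0]
contact_force: [2.0, -0.4, 1.4]
gripper_width: 0.002
grasp_force: 1.1
```

Request:
step_arm --increments '[[[-1,0,0,0.7,0,0,0],[-1,0,0,1.4,0,0,0],[-1,0,0,1.4,0,0,0]]]'

```text
t: 6.78
eef_pos: [0.6269, 0.1175, 0.0435]
tool_rot: [-0.0, 0.018, 1.0, -0.0]
contact_force: [1.2, 0.6, 2.7]
gripper_width: 0.0
grasp_force: 1.3
```

Request:
step_arm --increments '[[[-1,0,0,0.6,0,0,0],[-1,0,0,0.6,0,0,0]]]'

```text
t: 6.95
eef_pos: [0.6269, 0.1174, 0.0429]
tool_rot: [-0.0, 0.018, 1.0, -0.0]
contact_force: [0.7, 0.6, 2.9]
gripper_width: -0.0
grasp_force: 1.4
```

Request:
step_arm --increments '[[[-1,0,0,0.7,0,0,0],[-1,0,0,0.7,0,0,0]]]'

```text
t: 7.12
eef_pos: [0.6269, 0.1175, 0.0422]
tool_rot: [-0.0, 0.018, 1.0, -0.0]
contact_force: [0.7, 0.3, 2.6]
gripper_width: 0.002
grasp_force: 1.4
```

Request:
step_arm --increments '[[[-1,0,0,0.6,0,0,0],[-1,0,0,0.6,0,0,0]]]'

```text
t: 7.28
eef_pos: [0.6269, 0.1175, 0.0416]
tool_rot: [-0.0, 0.018, 1.0, -0.0]
contact_force: [1.0, 0.8, 3.2]
gripper_width: 0.002
grasp_force: 1.5
```

Request:
step_arm --increments '[[[-1,0,0,0.6,0,0,0],[-1,0,0,0.6,0,0,0]]]'

```text
t: 7.45
eef_pos: [0.6269, 0.1175, 0.0415]
tool_rot: [-0.0, 0.018, 1.0, 0.0]
contact_force: [-0.7, -0.5, 7.4]
gripper_width: -0.001
grasp_force: 3.4
```

Request:
step_arm --increments '[[[-1,0,0,0.5,0,0,0],[-1,0,0,0.5,0,0,0],[-1,0,0,0.5,0,0,0]]]'

```text
t: 7.7
eef_pos: [0.6269, 0.1175, 0.0414]
tool_rot: [-0.0, 0.018, 1.0, 0.0]
contact_force: [-2.9, -0.9, 9.5]
gripper_width: 0.003
grasp_force: 5.3
```

The dog has bottomed out: about 25 mm of travel and a rising force. Lift and move behind the panel, opening the fingers.

Request:
step_arm --increments '[[[-1,0,0,-20,0,0,0],[-1,0,0,-50,0,0,0],[-1,0,0,-80,0,0,0],[0,20,-10,-100,0,0,0],[1,50,-25,-100,0,0,0],[1,80,-40,-100,0,0,0],[1,110,-55,-100,0,0,0],[1,140,-70,-100,0,0,0],[1,165,-80,-100,0,0,0],[1,165,-80,-100,0,0,0]]]'

```text
t: 8.53
eef_pos: [0.4528, 0.0407, 0.1394]
tool_rot: [-0.003, 0.019, 1.0, -0.0]
contact_force: [-0.7, 0.2, -0.1]
gripper_width: 0.973
grasp_force: 0.0
```

```bash
python3 go.py -.142 -.040 .06; python3 - <<'E'
from station import bot;import cv2,numpy as np
v=bot.read_camera('top')['image'];s=bot.read_camera('scene')['image'];b=cv2.resize(s[130:250,150:350],(800,480));cv2.imwrite('pics/w5.png',b[:,:,::-1])
E
```

```text
t 8.5333 board xy [-0.1224 -0.0353] z 0.1394 F [-0.7  0.2 -0.1] w 0.9732821447072986
inc [19.  -4.7 79.5] turn [-0.06 -0.38 -0.16] world [0.433 0.037 0.06 ]
```

View pics/w5.png

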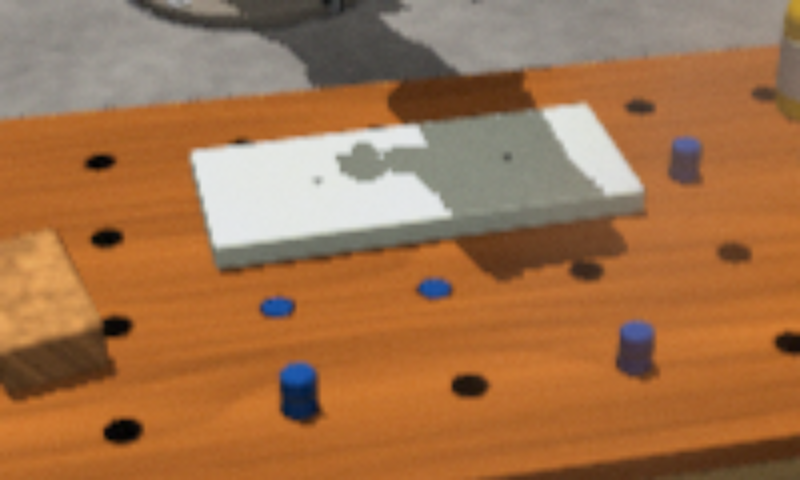

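The scene crop shows the dropped dog as a flush disc at (588,270), with both stops and the side dog standing. I now retreat behind the panel, then lower.

Request:
step_arm --increments '[[[1,10,-5,0,0,-0.4,-0.2],[1,19,-5,0,0,-0.4,-0.2],[1,19,-5,20,0,-0.4,-0.2],[1,19,-5,40,0,-0.4,-0.2],[1,19,-5,55,0,-0.4,-0.2],[1,19,-5,65,0,-0.4,-0.2],[1,19,-5,65,0,-0.4,-0.2]]]'

```text
t: 9.22
eef_pos: [0.439, 0.0392, 0.0738]
tool_rot: [0.002, 0.016, 1.0, -0.001]
contact_force: [-0.3, -0.0, -0.9]
gripper_width: 1.001
grasp_force: 0.0
```

```bash
python3 go.py -.142 -.040 .05; python3 - <<'E'
from station import bot;import cv2,numpy as np
v=bot.read_camera('wrist')['image'];s=bot.read_camera('scene')['image'];b=cv2.resize(s[70:220,160:360],(400,300));cv2.imwrite('pics/w6.png',np.hstack([cv2.resize(v,(400,300)),b])[:,:,::-1])
E
```

```text
t 9.2167 board xy [-0.1361 -0.0372] z 0.0738 F [-0.3 -0.  -0.9] w 1.0012708566574258
inc [ 6.  -2.7 23.7] turn [-0.08  0.19  0.22] world [0.433 0.037 0.05 ]
```

View pics/w6.png

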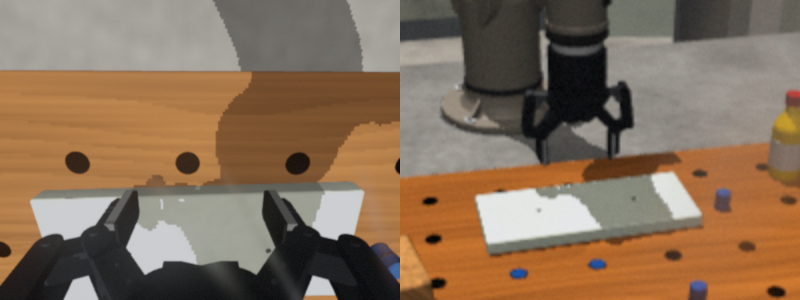

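The fingertips appear at about (130,195) and (270,195) in the wrist view, next to the panel's near edge and still above it. I back off a little more, then lower and feel for the board.

Request:
step_arm --increments '[[[1,6,-2,0,0,0,0],[1,10,-2,0,0,0,0],[1,10,-2,0,0,0,0],[1,10,-2,0,0,0,0]]]'

```text
t: 9.65
eef_pos: [0.4301, 0.0374, 0.0761]
tool_rot: [0.004, 0.016, 1.0, 0.0]
contact_force: [-0.2, 0.2, 0.4]
gripper_width: 0.997
grasp_force: 0.0
```

```bash
python3 go.py -.145 -.040 .05; python3 - <<'E'
from station import bot;from h import *
c=bot.read_camera('wrist');T=bot.read_camera('top')
ox,oy,a=np.load('board.npy');print(proj(c,[[.4524,.1744,.082],[.4531,-.1037,.082]]).round(0))
v=c['image'];cv2.imwrite('pics/w7.png',np.hstack([cv2.resize(v,(400,300)),cv2.resize(T['image'][180:384,180:452],(400,300))])[:,:,::-1])
E
```

```text
t 9.65 board xy [-0.145  -0.0393] z 0.0761 F [-0.2  0.2  0.4] w 0.996841591433806
inc [ 0.2 -0.7 26.1] turn [0.03 0.45 0.18] world [0.43  0.037 0.05 ]
[[463. 255.]
 [ 47. 267.]]
```

View pics/w7.png

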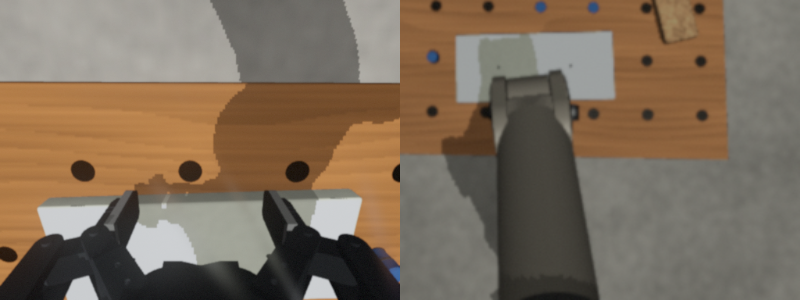

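Request:
step_arm --increments '[[[1,0,0,8,0,0.4,0.2],[1,0,0,16,0,0.4,0.2],[1,0,0,20,0,0.4,0.2],[1,0,0,22,0,0.4,0.2],[1,0,0,22,0,0.4,0.2]]]'

```text
t: 10.17
eef_pos: [0.4296, 0.0371, 0.0527]
tool_rot: [-0.001, 0.018, 1.0, -0.0]
contact_force: [0.6, -0.3, -0.3]
gripper_width: 1.001
grasp_force: 0.0
```

```bash
python3 go.py -.145 -.040 .05; python3 - <<'E'
from station import bot;from h import *
c=bot.read_camera('wrist')
for z in (.08,.088,.096):print(z,proj(c,[[x,y,z] for x in(.419,.430,.441) for y in (.08,-.006)]).round(0).tolist())
cv2.imwrite('pics/w8.png',c['image'][150:384,100:420,::-1].repeat(2,0).repeat(2,1))
E
```

```text
t 10.1667 board xy [-0.1455 -0.0397] z 0.0527 F [ 0.6 -0.3 -0.3] w 1.001102618630215
inc [-0.5 -0.3  2.7] turn [-0.04 -0.1  -0.03] world [0.43  0.037 0.05 ]
0.08 [[332.0, 229.0], [177.0, 234.0], [331.0, 247.0], [180.0, 251.0], [330.0, 263.0], [182.0, 267.0]]
0.088 [[336.0, 236.0], [173.0, 241.0], [335.0, 254.0], [176.0, 259.0], [333.0, 272.0], [178.0, 276.0]]
0.096 [[340.0, 244.0], [169.0, 249.0], [339.0, 263.0], [171.0, 268.0], [337.0, 281.0], [174.0, 285.0]]
```

View pics/w8.png

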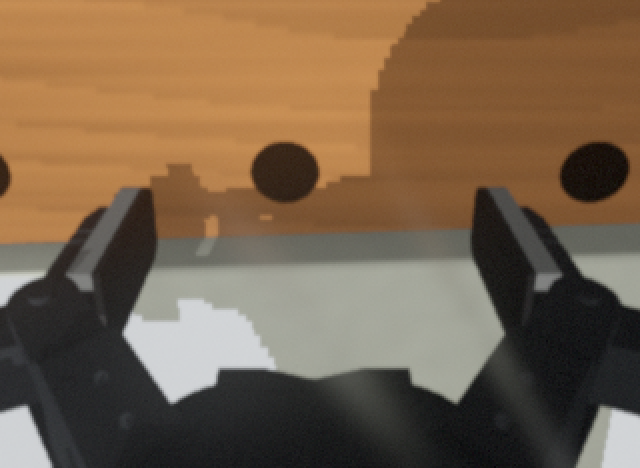

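The pad tips at full-image (177,245)–(177,267) match z≈0.086 and x≈0.42–0.44, clear behind the near edge at 0.453. Lower about 16 mm so the tips sit mid-thickness, then advance.

Request:
step_arm --increments '[[[1,0,0,5,0,0,0],[1,0,0,10,0,0,0],[1,0,0,14,0,0,0],[1,0,0,16,0,0,0],[1,0,0,16,0,0,0],[1,0,0,16,0,0,0]]]'

```text
t: 10.72
eef_pos: [0.4301, 0.0373, 0.0374]
tool_rot: [-0.0, 0.018, 1.0, -0.0]
contact_force: [0.2, 0.7, 0.7]
gripper_width: 0.998
grasp_force: 0.0
```

Request:
step_arm --increments '[[[1,-3,0,0,0,0,0],[1,-6,0,0,0,0,0],[1,-9,0,0,0,0,0],[1,-12,0,0,0,0,0],[1,-15,0,0,0,0,0],[1,-18,0,0,0,0,0],[1,-21,0,0,0,0,0],[1,-24,0,0,0,0,0],[1,-27,0,0,0,0,0],[1,-30,0,0,0,0,0]]]'

```text
t: 11.55
eef_pos: [0.4582, 0.0362, 0.0372]
tool_rot: [-0.002, 0.018, 1.0, -0.0]
contact_force: [-6.8, -0.2, 4.7]
gripper_width: 1.004
grasp_force: 3.2
```

```bash
cat > pn.py <<'E'
from station import bot;from h import *
c=bot.read_camera('scene');m=panel(c);m[:130]=0;m[240:]=0;m[:,:170]=0;m[:,340:]=0
ox,oy,a=np.load('board.npy');Rb=np.array([[np.cos(a),-np.sin(a)],[np.sin(a),np.cos(a)]])
# far edge (nearest scene camera): top-front edge in image = lower boundary of bright top face
hb=c['image'].max(2)
cs=max(cv2.findContours(m,0,1)[0],key=cv2.contourArea);print(cv2.contourArea(cs))
w=ray(c,cs[:,0],.082)[:,:2];b=((w-[ox,oy])@Rb).astype(np.float32);r=cv2.minAreaRect(b);print('scene rect board',np.round(r[0],4),np.round(r[1],4),round(r[2],2),cv2.boxPoints(r).round(4).tolist())
print('approx',((ray(c,cv2.approxPolyDP(cs,5,True)[:,0],.082)[:,:2]-[ox,oy])@Rb).round(4).tolist())
E
python3 go.py; python3 pn.py
```

```text
t 11.55 board xy [-0.1168 -0.0395] z 0.0372 F [-6.8 -0.2  4.7] w 1.0042622827937506
1298.5
scene rect board [-0.0439 -0.1023] [0.1567 0.124 ] 89.78 [[-0.10620000213384628, -0.18039999902248383], [0.017799999564886093, -0.1808999925851822], [0.018400000408291817, -0.02419999986886978], [-0.10559999942779541, -0.023800000548362732]]
approx [[-0.1026, -0.1761], [0.0121, -0.1793], [0.0159, -0.0291], [-0.0575, -0.0316]]
```

Request:
step_arm --increments '[[[1,-3,0,-0.5,0,0,0],[1,-6,0,-1,0,0,0],[1,-9,0,-1,0,0,0],[1,-12,0,-1,0,0,0],[1,-15,0,-1,0,0,0],[1,-18,0,-1,0,0,0],[1,-21,0,-1,0,0,0],[1,-24,0,-1,0,0,0],[1,-27,0,-1,0,0,0],[1,-30,0,-1,0,0,0]]]'

```text
t: 12.43
eef_pos: [0.4906, 0.0352, 0.0386]
tool_rot: [0.0, 0.018, 1.0, 0.0]
contact_force: [-1.8, -0.9, -1.4]
gripper_width: 0.997
grasp_force: 1.0
```

```bash
python3 go.py .1 -.04 .038; python3 pn.py
```

```text
t 12.4333 board xy [-0.0845 -0.0394] z 0.0386 F [-1.8 -0.9 -1.4] w 0.9968290925377883
inc [-184.5   -0.5    0.6] turn [ 0.    0.   -0.02] world [0.675 0.028 0.038]
1336.0
scene rect board [-0.0114 -0.1021] [0.1567 0.1228] 89.88 [[-0.0729999989271164, -0.18029999732971191], [0.049800001084804535, -0.18060000240802765], [0.05009999871253967, -0.023800000548362732], [-0.07270000129938126, -0.023600000888109207]]
approx [[-0.0718, -0.1763], [0.0461, -0.1802], [0.0487, -0.0438], [0.0252, -0.0287], [-0.0545, -0.0667]]
```

Request:
step_arm --increments '[[[1,-3,0,0,0,0,0],[1,-6,0,0,0,0,0],[1,-9,0,0,0,0,0],[1,-12,0,0,0,0,0],[1,-15,0,0,0,0,0],[1,-18,0,0,0,0,0],[1,-21,0,0,0,0,0],[1,-24,0,0,0,0,0],[1,-27,0,0,0,0,0],[1,-30,0,0,0,0,0]]]'

```text
t: 13.32
eef_pos: [0.5194, 0.0342, 0.0386]
tool_rot: [-0.001, 0.018, 1.0, 0.0]
contact_force: [-6.9, 0.1, 3.6]
gripper_width: 1.001
grasp_force: 2.8
```

Request:
step_arm --increments '[[[1,-3,0,0,0,0,0],[1,-6,0,0,0,0,0],[1,-9,0,0,0,0,0],[1,-12,0,0,0,0,0],[1,-15,0,0,0,0,0],[1,-18,0,0,0,0,0],[1,-21,0,0,0,0,0],[1,-24,0,0,0,0,0],[1,-27,0,0,0,0,0],[1,-30,0,0,0,0,0]]]'

```text
t: 14.15
eef_pos: [0.5493, 0.0331, 0.0386]
tool_rot: [-0.001, 0.018, 1.0, 0.0]
contact_force: [-5.6, 0.4, 3.7]
gripper_width: 1.003
grasp_force: 2.8
```

Request:
step_arm --increments '[[[1,-3,0,0,0,0,0],[1,-6,0,0,0,0,0],[1,-9,0,0,0,0,0],[1,-12,0,0,0,0,0],[1,-14,0,0,0,0,0],[1,-16,0,0,0,0,0],[1,-16,0,0,0,0,0]]]'

```text
t: 14.73
eef_pos: [0.5662, 0.0325, 0.0387]
tool_rot: [-0.0, 0.018, 1.0, 0.0]
contact_force: [-4.1, 0.2, 1.3]
gripper_width: 1.001
grasp_force: 1.9
```

```bash
python3 go.py .1 -.04 .038; python3 pn.py
```

```text
t 14.7333 board xy [-0.0088 -0.0395] z 0.0387 F [-4.1  0.2  1.3] w 1.000703147437308
inc [-108.8   -0.5    0.6] turn [ 0.   -0.01 -0.02] world [0.675 0.028 0.038]
2099.0
scene rect board [ 0.0641 -0.0797] [0.2021 0.1223] 89.98 [[0.002899999963119626, -0.18070000410079956], [0.12530000507831573, -0.18080000579357147], [0.12540000677108765, 0.021400000900030136], [0.003000000026077032, 0.021400000900030136]]
approx [[0.0917, 0.0214], [0.0943, -0.0059], [0.0116, -0.0052], [0.0383, -0.0515], [0.0078, -0.1789], [0.1204, -0.1788], [0.1249, -0.0487], [0.104, -0.0369], [0.1249, -0.0115]]
```

Square to the board, with about 10 mm to go. Advance slowly until the force rises.

Request:
step_arm --increments '[[[1,-1.5,0,0,0,0,0],[1,-3,0,0,0,0,0],[1,-4.5,0,0,0,0,0],[1,-6,0,0,0,0,0],[1,-6,0,0,0,0,0]]]'

```text
t: 15.2
eef_pos: [0.572, 0.0323, 0.0386]
tool_rot: [-0.0, 0.018, 1.0, 0.0]
contact_force: [-4.7, -0.6, 2.1]
gripper_width: 1.0
grasp_force: 2.4
```

Request:
step_arm --increments '[[[1,-1,0,0,0,0,0],[1,-2,0,0,0,0,0],[1,-2,0,0,0,0,0]]]'

```text
t: 15.45
eef_pos: [0.5737, 0.0322, 0.0386]
tool_rot: [-0.0, 0.018, 1.0, 0.0]
contact_force: [-6.0, 0.4, 3.2]
gripper_width: 1.002
grasp_force: 2.7
```

Request:
step_arm --increments '[[[1,-0.7,0,0,0,0,0],[1,-1.2,0,0,0,0,0]]]'

```text
t: 15.62
eef_pos: [0.5746, 0.0322, 0.0386]
tool_rot: [-0.001, 0.018, 1.0, 0.0]
contact_force: [-5.7, 0.4, 4.5]
gripper_width: 1.0
grasp_force: 3.1
```

Request:
step_arm --increments '[[[1,-0.7,0,0,0,0,0],[1,-1,0,0,0,0,0]]]'

```text
t: 15.78
eef_pos: [0.5758, 0.0322, 0.0386]
tool_rot: [-0.001, 0.018, 1.0, 0.0]
contact_force: [-6.8, 0.0, 4.4]
gripper_width: 1.0
grasp_force: 3.0
```

Request:
step_arm --increments '[[[1,-0.7,0,0,0,0,0],[1,-0.7,0,0,0,0,0]]]'

```text
t: 15.95
eef_pos: [0.5765, 0.0321, 0.0386]
tool_rot: [-0.001, 0.018, 1.0, 0.0]
contact_force: [-5.1, 0.7, 3.6]
gripper_width: 1.001
grasp_force: 2.9
```

```bash
python3 go.py; python3 pn.py
```

```text
t 15.95 board xy [ 0.0015 -0.0395] z 0.0386 F [-5.1  0.7  3.6] w 1.0010747031915184
2145.0
scene rect board [ 0.0745 -0.0808] [0.1999 0.1223] 89.83 [[0.013000000268220901, -0.18050000071525574], [0.13539999723434448, -0.1808999925851822], [0.13600000739097595, 0.01889999955892563], [0.01360000018030405, 0.019300000742077827]]
approx [[0.0912, 0.0191], [0.0711, 0.0025], [0.0388, 0.0159], [0.0169, -0.1774], [0.131, -0.1799], [0.134, -0.0046]]
```

Request:
step_arm --increments '[[[1,-0.7,0,0,0,0,0],[1,-0.7,0,0,0,0,0]]]'

```text
t: 16.17
eef_pos: [0.5769, 0.0321, 0.0386]
tool_rot: [-0.001, 0.018, 1.0, 0.0]
contact_force: [-6.6, 0.5, 5.0]
gripper_width: 0.999
grasp_force: 3.2
```

Request:
step_arm --increments '[[[1,-0.7,0,0,0,0,0],[1,-0.7,0,0,0,0,0]]]'

```text
t: 16.33
eef_pos: [0.5769, 0.0322, 0.0385]
tool_rot: [-0.001, 0.018, 1.0, 0.0]
contact_force: [-8.3, 0.6, 7.3]
gripper_width: 1.0
grasp_force: 4.2
```

Request:
step_arm --increments '[[[1,-0.6,0,0,0,0,0],[1,-0.6,0,0,0,0,0]]]'

```text
t: 16.5
eef_pos: [0.5769, 0.0321, 0.0385]
tool_rot: [-0.002, 0.018, 1.0, 0.0]
contact_force: [-10.3, 0.9, 8.5]
gripper_width: 0.999
grasp_force: 5.0
```

The tool has stalled and the force is building, so the panel is against the stops. One more gentle nudge to seat it, then I hold.

Request:
step_arm --increments '[[[1,-0.8,0,0,0,0,0],[1,-0.8,0,0,0,0,0],[1,-0.8,0,0,0,0,0],[1,-0.8,0,0,0,0,0]]]'

```text
t: 16.83
eef_pos: [0.577, 0.0321, 0.0384]
tool_rot: [-0.003, 0.018, 1.0, 0.0]
contact_force: [-12.4, 0.4, 9.6]
gripper_width: 0.999
grasp_force: 6.0
```

Request:
step_arm --increments '[[[1,3,0,0,0,0,0],[1,8,0,0,0,0,0],[1,16,0,0,0,0,0],[1,25,0,0,0,0,0],[1,35,0,0,0,0,0],[1,35,0,-20,0,0,0],[1,35,0,-50,0,0,0],[1,35,0,-80,0,0,0],[1,35,0,-110,0,0,0],[1,50,0,-140,0,0,0]]]'

```text
t: 17.67
eef_pos: [0.5311, 0.0339, 0.1802]
tool_rot: [0.001, 0.018, 1.0, -0.0]
contact_force: [1.7, 0.1, 1.2]
gripper_width: 1.0
grasp_force: 0.0
```

```bash
python3 go.py; python3 pn.py
```

```text
t 17.6667 board xy [-0.0439 -0.0394] z 0.1802 F [1.7 0.1 1.2] w 1.0003052656344107
1956.5
scene rect board [ 0.0749 -0.0946] [0.1722 0.1223] 89.86 [[0.013500000350177288, -0.18050000071525574], [0.13580000400543213, -0.18080000579357147], [0.13619999587535858, -0.008700000122189522], [0.013899999670684338, -0.00839999970048666]]
approx [[0.0169, -0.1774], [0.131, -0.1799], [0.1358, -0.0143], [0.029, -0.032]]
```

Request:
step_arm --increments '[[[1,0,0,-40,0,0,0],[1,0,0,-80,0,0,0],[1,10,40,-100,0,0,0],[1,30,80,-100,0,0,0],[1,50,120,-100,0,0,0],[1,70,160,-100,0,0,0],[1,90,200,-100,0,0,0],[1,110,240,-100,0,0,0],[1,130,280,-100,0,0,0],[1,150,310,-100,0,0,0]]]'

```text
t: 18.55
eef_pos: [0.3973, 0.336, 0.2784]
tool_rot: [0.0, 0.018, 1.0, 0.0]
contact_force: [0.8, 0.5, 0.3]
gripper_width: 1.004
grasp_force: 0.0
```

```bash
python3 go.py; python3 - <<'E'
from station import bot;from h import *;import pickle
T=bot.read_camera('top');S=bot.read_camera('scene');d0=pickle.load(open('c0.pkl','rb'))
ox,oy,a=np.load('board.npy');Rb=np.array([[np.cos(a),-np.sin(a)],[np.sin(a),np.cos(a)]])
for n,c,box in(('top',T,(130,220,190,345)),('scene',S,(150,235,170,340))):
    g=c['image'];h=cv2.cvtColor(g,cv2.COLOR_RGB2HSV)
    for thr in (125,70):
        m=((g.min(2)>thr)&(h[...,1]<70)).astype(np.uint8);k=np.zeros_like(m);k[box[0]:box[1],box[2]:box[3]]=1
        m=cv2.morphologyEx(m*k,cv2.MORPH_OPEN,np.ones((3,3)));cs=max(cv2.findContours(m,0,1)[0],key=cv2.contourArea)
        b=((ray(c,cs[:,0],.082)[:,:2]-[ox,oy])@Rb).astype(np.float32);r=cv2.minAreaRect(b)
        print(n,thr,np.round(r[0],4),np.round(r[1],4),cv2.boxPoints(r).round(3).tolist())
    m=(abs(h[...,0].astype(int)-112)<14)&(h[...,1]>110)&(h[...,2]>35)
    if n=='top':m[:125]=0
    print([(x.round(1).tolist(),s[2:].tolist()) for x,s in blobs(m,6,400)])
    df=cv2.absdiff(g,d0[n]['image']).max(2);
    if n=='top':
        for nm,(x,y) in dict(tape=(158,157),cork=(367,187),glue=(150,243)).items(): print(nm,'mean diff',df[y-22:y+22,x-18:x+18].mean())
        im=g
        for nm,lo,hi in(('yellow',(22,130,60),(35,255,255)),):
            for i in (d0['top']['image'],g):
                q=cv2.inRange(cv2.cvtColor(i,cv2.COLOR_RGB2HSV),lo,hi);print([x.round(1).tolist() for x,s in blobs(q[:, :200]>0,40,2000)])
E
```

```text
t 18.55 board xy [-0.1882  0.2579] z 0.2784 F [0.8 0.5 0.3] w 1.0039433222515899
top 125 [ 0.0727 -0.0409] [0.1193 0.2789] [[0.012000000104308128, 0.09799999743700027], [0.014000000432133675, -0.1809999942779541], [0.1340000033378601, -0.18000000715255737], [0.13099999725818634, 0.0989999994635582]]
top 70 [ 0.0728 -0.0404] [0.2791 0.1225] [[0.010999999940395355, -0.18000000715255737], [0.1340000033378601, -0.18000000715255737], [0.13500000536441803, 0.0989999994635582], [0.012000000104308128, 0.0989999994635582]]
[([239.9, 147.5], [6, 6, 27]), ([311.4, 148.1], [6, 5, 27]), ([202.0, 218.2], [7, 7, 37])]
tape mean diff 5.480429292929293
cork mean diff 5.942550505050505
glue mean diff 28.07260101010101
[[159.2, 156.9], [152.8, 244.8]]
[[159.1, 156.9], [153.1, 244.6]]
scene 125 [ 0.0747 -0.0409] [0.1224 0.2795] [[0.013000000268220901, 0.0989999994635582], [0.013000000268220901, -0.1809999942779541], [0.13600000739097595, -0.1809999942779541], [0.13600000739097595, 0.0989999994635582]]
scene 70 [ 0.0833 -0.0413] [0.2805 0.1396] [[0.013000000268220901, -0.1809999942779541], [0.15299999713897705, -0.18199999630451202], [0.15399999916553497, 0.0989999994635582], [0.014000000432133675, 0.0989999994635582]]
[([37.4, 99.8], [3, 5, 8]), ([308.4, 212.4], [6, 4, 19]), ([224.1, 227.2], [9, 14, 105])]
```

Both views put the far edge at about 0.134 at both ends, square and with y at −0.041. The stops, side dog, tape and glue bottle are where they were, and the cork area is unchanged.

```bash
python3 -c "
from station import bot;print(bot.hand_in())"
```

```text
the job is handed in; nothing more can be done
None
```

The dog is pressed flush, the drawer front rests squarely against both stop dogs (far edge about 134 mm at both ends), nothing else moved in the final views, and the job is handed in with no verdict returned.

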